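# Refit the tongued cover of an interface box

## Task

The blue cover has been left lying askew, tipped up on the two orange catches of the small grey interface box. Refit it: push it, still tipped, until its metal tongue is fully home in the groove under the dark lip, then press its raised edge down flat until both catches have snapped over it, with the cover centred between the sides of the box. Leave the other things on the worktop alone.

Things in the scene. Friction and masses are not known exactly. Their poses are not given: they have to be found in the camera images.
- box: Grey interface box fixed to the worktop, 146 mm (x) by 150 mm (y), open on top, circuit boards inside. Origin: centre of its underside, on the worktop; x points from its front wall (catches) to the grooved far side, y left, z up. Closed, the cover lies on ledges at z 45 mm with its origin at x 0, y 0 (x play under 1 mm; nothing guides it in y). Front wall: inner face x -60.75, top z 51 mm.
- groove (a point): Middle of the groove's floor at its back face (box x +60.75, y 0, z 45 mm). The groove runs along y over the box's whole width; a dark steel lip covers its last 7 mm before the back face, its underside 10 mm and its top 15 mm above the floor.
- cover: Loose blue flat cover, about 200 g, 120 mm (x, tongue included) by 130 mm (y) by 12 mm thick. Origin: centre of its underside; x points to the tongue, y left, z up out of the painted top. The aluminium tongue is the lower 6 mm of the far edge, its last 12 mm. Starts tipped 15 degrees on the catch tops, tongue tip 20 to 36 mm short of the groove's back, turned up to 0.08 rad, up to 12 mm off sideways.
- tongue_left (a point): Point on the lower tip edge of the cover's tongue, 5 mm from its left end (cover x +60, y +60, z 0 mm)
- tongue_right (a point): The same at the right end (cover x +60, y -60, z 0 mm)
- edge_left (a point): Lower corner of the cover's near edge, 5 mm from its left end (cover x -60, y +60, z 0 mm); about 76 mm above the worktop at the start. The edge's 12 mm high face is where to push. Pushed home, the near edge slips off the catch tops on to their sloping noses and stays tipped about 9 to 11 degrees until pressed.
- edge_right (a point): The same at the right end (cover x -60, y -60, z 0 mm)
- catch_left (a joint): Orange sprung catch at the box's left, hinged near its foot: 0 upright, grows (rad) as its head is pushed out towards the robot, up to 0.22. The cover's edge pushes it out about 0.09 as it goes down past the nose, then it springs back over the cover. Both together let the cover pass at 5 to 18 N of downward force near its near edge.
- catch_right (a joint): The same at the box's right (-y)
- catch_left_nose (a point): Tip of the left catch's nose (box x -55, y +47, z 59.5 mm), which overhangs the closed cover's edge by 5 mm. The catch is 20 mm wide; its top is at z 69 mm above the worktop, x -69 to -59 mm of the box, and a steep slope leads from there down to the nose.
- catch_right_nose (a point): The same of the right catch (box y -47 mm)
- stapler: Bystander: blue and black stapler, 112 mm long, 34 mm high, loose, left of the box
- marker: Bystander: white marker pen with a red cap, 133 mm long, 16 mm high, loose, right of the box
- sample_jar: Bystander: jar with a blue lid, 51 mm across, 66 mm high, loose, behind the box near the screen
- cop: Bystander: white yarn cop with blue tube ends, 44 mm across, 158 mm tall, loose and upright, near the screen

How it is judged:
By the outcome, as a careful person would: the job done as asked, in the order asked, and still so for the second after the job is handed in, with the robot touching nothing.
It also fails if it takes over 54 s, if anything falls off the work surface, if the arm or the gripper's body presses on something with over 40 N, if the wrist force passes 120 N, or if a joint passes its speed limit or range.

## Robot

A 6-joint arm with a two-finger parallel gripper is mounted at the origin on a cart in front of the work surface, level with it; the furniture and walls round the work are solid. World frame = base frame: x ahead of the robot, y to its left, z up, the work surface at z = 0. Lengths are in m, angles in rad, forces in N, time in s.
With the tool pointing down it reaches from about 0.35 to 0.85 m from the base axis. Payload 8.1 kg.
Tool frame: the origin (TCP) lies between the finger pads; the fingertips stand 14 mm ahead of it and the grasp point (between the pads) lies 5 mm behind it (manip.tips_ahead is the distance from the TCP to the fingertips, in m); z points along the fingers, y is the line along which they close (so a half turn about z gives the same grasp; the last joint's range is limited). The gripper opens to 93 mm and grips with 3 to 60 N. Pads are 15 mm wide; open, the fingers measure 128 mm over their backs; the gripper's body (75 mm by 188 mm) begins 65 mm behind the grasp point.
Start: joints at [-1.352, 0.13, 1.488, -0, 1.523, -0.085], TCP at [0.18, -0.573, 0.233] pointing down, gripper open.
Joint ranges: [-2.96, 2.96], [-0.89, 2.26], [0.02, 2.5], [-1.34, 4.48], [0, 2.73], [-2.66, 2.66]. Speed limits (rad/s): [2.39, 2.39, 2.79, 3.14, 3.14, 3.14].

## Interface

Orientations are given as a unit quaternion [x, y, z, w].
In Python, from bench import manip, imaging, job_done gives the robot as it stands. The module is installed in compiled form; this text tells all that it offers.
- The arm moves only by the tool carry_out, never from a script. Its argument "targets" is a list of rows, each an object of numbers: "fingers": the opening, from 0 (shut) to 1 (fully open); "x", "y", "z": the shift along the tool's x, y, z in units of 30 mm (1.0 is 30 mm); "wx", "wy", "wz": the turn, a rotation vector about the tool's x, y, z in units of 5 degrees (1.0 is 5 degrees). A call has 1 to 20 rows; each row is the pose to reach, as a shift and turn from the pose commanded when the call began, along the tool's axes at that moment; what a row does not reach only later rows make up. A row lasts 1/12 s, in which the tool goes at most 41.7 mm and 7.16 degrees, less where a joint would pass 70% of its speed; a pose out of reach is approached as far as the arm can. A call with a gripper value outside its range is refused whole. The fingers move at their own pace and stop on an object; "newtons" is the grip in N (left out, the last holds). Time passes only in rows, so rows that repeat a pose let the fingers close. It gives the time, the measured TCP pose, the force, the opening and the grip force at its end, in the units of the state.
- manip.get_state(): the state, without advancing time (a new reading comes with each control period).
- imaging.read_camera(name): name is "side" or "top"; returns a dict with "image" (480x640x3 uint8, red, green, blue), "mtx" (3x3 intrinsics, pixels), "rvec" (rotation vector, rad) and "tvec" (3), from world to camera coordinates, as OpenCV has them. Camera axes: x right, y down, z forward; pixel columns grow to the right and rows downward; lengths in m; the calibration is good to about 2 mm. A picture is of the moment at which its call begins. There is no depth.
- job_done(): hands the job in; it is judged then, once.
The state is a dict: "time_s": time; "joints": joint angles; "joint_velocities": joint speeds; "joint_efforts": joint torques, N m; "ee_pos": TCP position; "orientation": TCP orientation; "force": force on the tool from outside, world axes, zero at the start; "torque": the same for the moment, N m; "grip_width": opening from 0.0 (shut) to 1.0 (fully open); "gripper_force": force on a finger pad.
Only numpy, scipy, OpenCV 4.12 (cv2) and the standard library are available. Lean on these libraries where they do the work, as an engineer would, in place of code of your own. Each camera call takes 0.05 s, during which the arm holds its last target. There are 200 camera calls.

## Working session

There is one attempt and no reset: what is moved stays moved. The work goes in short steps, Python scripts to look and compute and a tool call to move; the robot and the scene stay as the last step left them, time stands still between calls to the robot, and variables do not carry over. Pictures are saved under pics/ and viewed, at most 10 in all, crops included, and the job is handed in when it is done.

Besides the shell and the picture viewer there is one more tool, called after "Call:" as name(argument=value, ...), one argument or row to a line, values as JSON. carry_out: Moves the arm, as the interface text tells. Its arguments: {"type":"object","properties":{"targets":{"type":"array","items":{"type":"object","properties":{"fingers":{"type":"number"},"x":{"type":"number"},"y":{"type":"number"},"z":{"type":"number"},"wx":{"type":"number"},"wy":{"type":"number"},"wz":{"type":"number"}}}},"newtons":{"type":"number"}},"required":["targets"]}

```bash
mkdir -p pics; cat > h.py <<'E'
import numpy as np, cv2
from bench import manip, imaging
def cam(n):
    c=imaging.read_camera(n); c['R']=cv2.Rodrigues(np.array(c['rvec'],float))[0]; c['t']=np.array(c['tvec'],float).reshape(3); c['K']=np.array(c['mtx'],float); return c
def ray(c,uv):
    d=c['R'].T@np.linalg.inv(c['K'])@np.array([uv[0],uv[1],1.]); return -c['R'].T@c['t'], d/np.linalg.norm(d)
def onz(c,uv,z):
    o,d=ray(c,uv); return o+d*(z-o[2])/d[2]
def tri(c1,u1,c2,u2):
    A=[];b=[]
    for c,u in((c1,u1),(c2,u2)):
        o,d=ray(c,u);P=np.eye(3)-np.outer(d,d);A.append(P);b.append(P@o)
    return np.linalg.lstsq(np.vstack(A),np.hstack(b),rcond=None)[0]
def proj(c,p):
    q=c['K']@(c['R']@np.array(p)+c['t']); return q[:2]/q[2]
def save(c,f): cv2.imwrite('pics/'+f,cv2.cvtColor(c['image'],cv2.COLOR_RGB2BGR))
E
python3 - <<'E'
from h import *
for n in('top','side'):
    c=cam(n);save(c,n+'0.png');print(n,-c['R'].T@c['t'],c['R'][2],c['K'][0,0])
s=manip.get_state();print(s)
E
```

```text
top [0.48884311 0.06868734 1.05458352] [ 0.05299716 -0.00228858 -0.99859204] 604.0026327448355
side [ 0.50799554 -0.60278411  0.59337652] [ 0.06322116  0.80209722 -0.59383763] 442.51082272619266
{'time_s': 0.1, 'joints': array([-1.35239510e+00,  1.31090913e-01,  1.48913287e+00, -8.31251978e-06,
        1.52301073e+00, -8.53977134e-02]), 'joint_velocities': array([-0.00081608, -0.00138647, -0.00058718, -0.00051143, -0.00055925,
       -0.00075924]), 'joint_efforts': array([ 8.76622598e-04, -5.61341143e+01, -4.93094301e+01,  7.69122387e-02,
        2.90513935e-02, -5.49023218e-05]), 'ee_pos': array([ 0.179404  , -0.57204875,  0.23170978]), 'orientation': array([ 9.88485077e-01,  1.51316154e-01, -5.86953587e-05, -8.18841412e-04]), 'force': array([ 0.27882777,  0.49218195, -0.58613689]), 'torque': array([-0.01486959,  0.04451997, -0.01470142]), 'gripper_force': 0.0, 'grip_width': 0.9968525655699791}
```

View pics/top0.png

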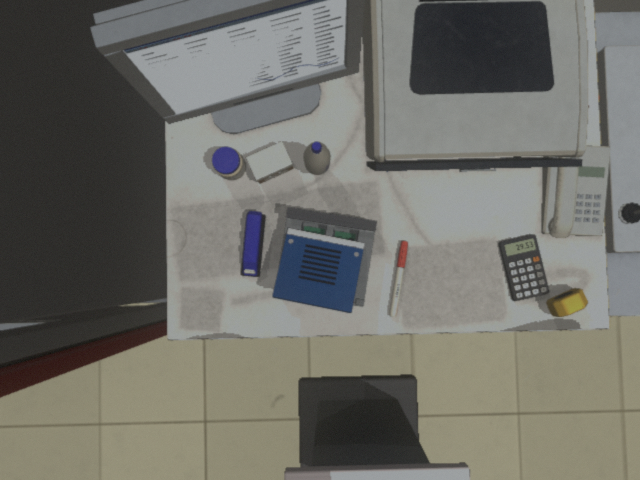

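View pics/side0.png

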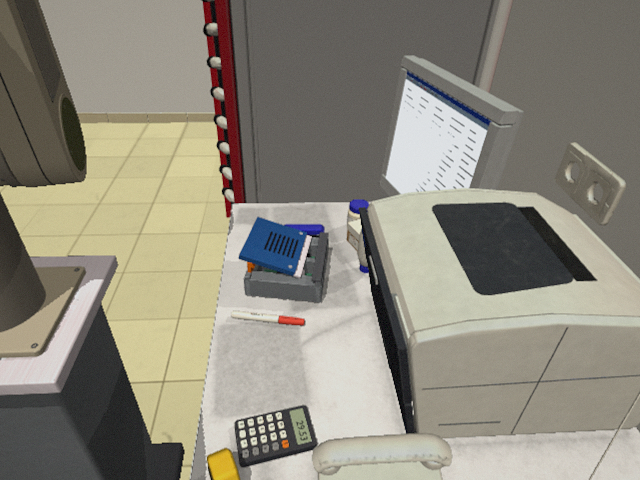

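The top view shows the blue cover at about (320,270), its metal tongue at (325,238), the box's far lip at (330,218), the stapler at (253,243) and the marker at (399,278). The side view shows the cover at (275,247), one orange catch at (250,266) and the box's right wall at (285,288). Next I'll zoom in on both.

```bash
python3 - <<'E'
import cv2
a=cv2.imread('pics/top0.png')[195:325,250:390];b=cv2.imread('pics/side0.png')[205:310,230:345]
cv2.imwrite('pics/t1.png',cv2.resize(a,None,fx=4.5,fy=4.5,interpolation=cv2.INTER_CUBIC))
cv2.imwrite('pics/s1.png',cv2.resize(b,None,fx=5.5,fy=5.5,interpolation=cv2.INTER_CUBIC))
E
```

```text
(no output)
```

View pics/t1.png

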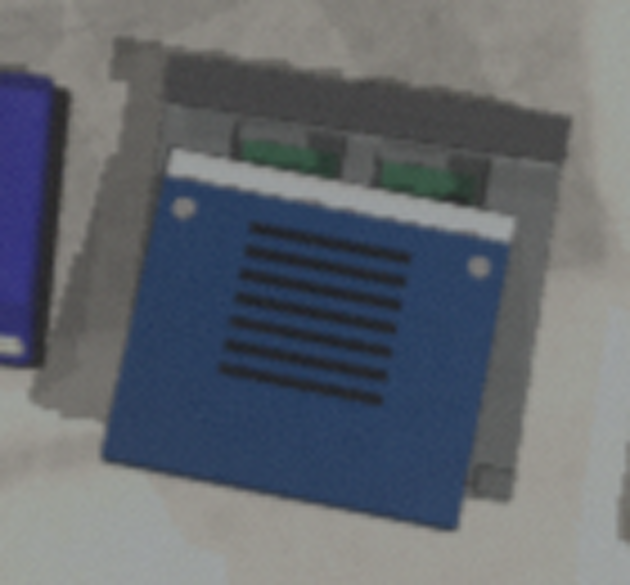

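View pics/s1.png

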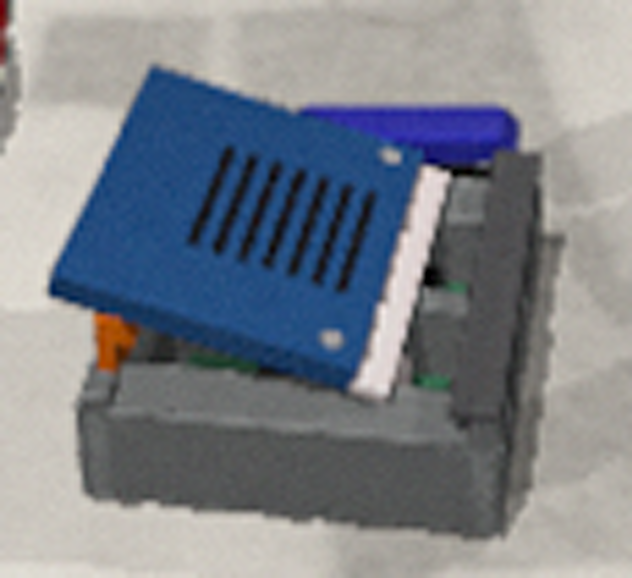

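The zoomed top view shows the lip's corners at crop pixels (165,55), (570,115), (565,162) and (163,103). The cover's near corners are at (103,460) and (455,528), and the tongue tip runs from (170,150) to (515,217). The side view confirms the near edge is resting on the catches and the tongue sits over the open box, short of the lip.

```bash
cat >> h.py <<'E'
def T(u,v): return ((u+.5)/4.5-.5+250,(v+.5)/4.5-.5+195)
def S(u,v): return ((u+.5)/5.5-.5+230,(v+.5)/5.5-.5+205)
E
python3 - <<'E'
from h import *
np.set_printoptions(precision=4,suppress=True)
t=cam('top');s=cam('side')
BL=onz(t,T(164,55),.06);BR=onz(t,T(571,115),.06);NL=onz(t,T(163,103),.06);NR=onz(t,T(566,162),.06)
print('lip',BL,BR,NL,NR,np.linalg.norm(BL-BR),np.linalg.norm(NL-NR))
for a,b in((BL,BR),(NL,NR)): print('yaw',np.arctan2(*(a-b)[:2][::1])*-1)
FR=onz(t,T(513,498),.051);print('front right',FR)
# side checks for lip
print('lip side: back R top',onz(s,S(510,400),.06),'backL',onz(s,S(540,153),.06),'nearL',onz(s,S(497,153),.06),'nearR',onz(s,S(455,415),.06))
print('wall bottom corners', onz(s,S(505,535),0.),onz(s,S(95,498),0.))
names={'eL':((103,458),(152,65)),'eR':((455,528),(55,272)),'tL':((172,150),(450,170)),'tR':((516,217),(382,392))}
P={}
for k,(a,b) in names.items():
    p=P[k]=tri(t,T(*a),s,S(*b)); print(k,p,'res px',proj(t,p)-T(*a),proj(s,p)-S(*b))
for a,b in(('eL','eR'),('tL','tR'),('eL','tL'),('eR','tR')):d=P[b]-P[a];print(a,b,np.linalg.norm(d),d)
# jar etc
E
```

```text
lip [0.5996 0.1423 0.06  ] [ 0.5739 -0.0066  0.06  ] [0.5819 0.1431 0.06  ] [ 0.5567 -0.0043  0.06  ] 0.15112705003946414 0.14947898645466948
yaw -0.17100972784047885
yaw -0.1698919968614607
front right [0.434 0.018 0.051]
lip side: back R top [ 0.5758 -0.0002  0.06  ] backL [0.5985 0.1393 0.06  ] nearL [0.5823 0.1398 0.06  ] nearR [ 0.5571 -0.0069  0.06  ]
wall bottom corners [ 0.576  -0.0022  0.    ] [0.4344 0.0219 0.    ]
eL [0.4535 0.165  0.0858] res px [0.0015 0.0227] [ 0.0177 -0.0003]
eR [0.4258 0.0406 0.086 ] res px [-0.0004 -0.0037] [-0.0033  0.0001]
tL [0.565  0.1407 0.0519] res px [0.0004 0.1236] [ 0.0986 -0.0067]
tR [0.5357 0.0142 0.0524] res px [0.024  0.9779] [ 0.878 -0.055]
eL eR 0.12739206331803876 [-0.0277 -0.1243  0.0002]
tL tR 0.12984170956396549 [-0.0293 -0.1265  0.0005]
eL tL 0.11900156409052415 [ 0.1115 -0.0243 -0.0339]
eR tR 0.11787805188696941 [ 0.1099 -0.0264 -0.0336]
```

```bash
cat >> h.py <<'E'
C=np.array([.516,.0793]);PSI=-.171
X=np.array([np.cos(PSI),np.sin(PSI)]);Y=np.array([-X[1],X[0]])
from scipy.spatial.transform import Rotation as Ro
def b2w(x,y): return C+X*x/1e3+Y*y/1e3
def w2b(p): d=np.array(p)[:2]-C; return np.array([d@X,d@Y])*1e3
def rows(*wps):
    """wps: (box x mm, box y mm, tip z mm, theta)"""
    s=manip.get_state();R=Ro.from_quat(s['orientation']);th0=np.arctan2(*R.as_matrix()[[1,0],0])
    print('t',round(s['time_s'],2),'box xy',w2b(s['ee_pos']).round(1),'tip z',round(s['ee_pos'][2]*1e3-14,1),'th',round(th0,3),'F',np.round(s['force'],1))
    for x,y,z,th in wps:
        p=np.r_[b2w(x,y),(z+14)/1e3];d=R.inv().apply(p-s['ee_pos'])/.03
        r=(R.inv()*Ro.from_euler('zyx',[th,0,np.pi])).as_rotvec()/np.radians(5)
        print(dict(zip('x y z wx wy wz'.split(),np.r_[d,r].round(2))))
E
python3 - <<'E'
from h import *
print(w2b((.5,-.3)))
rows((15,-380,200,.6),(-22,100,180,1.4))
E
```

```text
[  48.77802369 -376.4906299 ]
t 0.2 box xy [-220.8 -699.3] tip z 218.0 th 0.304 F [0.7 0.8 0.6]
{'x': np.float64(11.86), 'y': np.float64(-5.87), 'z': np.float64(0.61), 'wx': np.float64(-0.01), 'wy': np.float64(0.0), 'wz': np.float64(10.36)}
{'x': np.float64(18.07), 'y': np.float64(-20.66), 'z': np.float64(1.29), 'wx': np.float64(-0.01), 'wy': np.float64(0.01), 'wz': np.float64(19.52)}
```

```bash
sed -i "s/'zyx'/'ZYX'/" h.py
```

Call:
carry_out(
  targets=[
    {"x": 11.86,"y": -5.87,"z": 0.6,"wz": -3.4,"fingers": 0.6},
    {"x": 11.86,"y": -5.87,"z": 0.6,"wz": -3.4,"fingers": 0.6},
    {"x": 11.86,"y": -5.87,"z": 0.6,"wz": -3.4,"fingers": 0.6},
    {"x": 11.86,"y": -5.87,"z": 0.6,"wz": -3.4,"fingers": 0.6},
    {"x": 11.86,"y": -5.87,"z": 0.6,"wz": -3.4,"fingers": 0.6},
    {"x": 11.86,"y": -5.87,"z": 0.6,"wz": -3.4,"fingers": 0.6},
    {"x": 11.86,"y": -5.87,"z": 0.6,"wz": -3.4,"fingers": 0.6},
    {"x": 11.86,"y": -5.87,"z": 0.6,"wz": -3.4,"fingers": 0.6},
    {"x": 11.86,"y": -5.87,"z": 0.6,"wz": -3.4,"fingers": 0.6},
    {"x": 11.86,"y": -5.87,"z": 0.6,"wz": -3.4,"fingers": 0.6},
    {"x": 11.86,"y": -5.87,"z": 0.6,"wz": -3.4,"fingers": 0.6},
    {"x": 11.86,"y": -5.87,"z": 0.6,"wz": -3.4,"fingers": 0.6},
    {"x": 11.86,"y": -5.87,"z": 0.6,"wz": -3.4,"fingers": 0.6},
    {"x": 11.86,"y": -5.87,"z": 0.6,"wz": -3.4,"fingers": 0.6},
  ],
)

```text
schema error: expected keys fingers, x, y, z, wx, wy, wz
```

```bash
python3 -c "
from h import *
rows((-22,100,180,1.4))"
```

```text
t 0.2 box xy [-220.8 -699.3] tip z 218.0 th 0.304 F [0.7 0.8 0.6]
{'x': np.float64(18.07), 'y': np.float64(-20.66), 'z': np.float64(1.29), 'wx': np.float64(-0.01), 'wy': np.float64(-0.01), 'wz': np.float64(-12.56)}
```

Call:
carry_out(
  targets=[
    {"x": 11.9,"y": -5.9,"z": 0.6,"wx": 0,"wy": 0,"wz": -3.4,"fingers": 0.6},
    {"x": 11.9,"y": -5.9,"z": 0.6,"wx": 0,"wy": 0,"wz": -3.4,"fingers": 0.6},
    {"x": 11.9,"y": -5.9,"z": 0.6,"wx": 0,"wy": 0,"wz": -3.4,"fingers": 0.6},
    {"x": 11.9,"y": -5.9,"z": 0.6,"wx": 0,"wy": 0,"wz": -3.4,"fingers": 0.6},
    {"x": 11.9,"y": -5.9,"z": 0.6,"wx": 0,"wy": 0,"wz": -3.4,"fingers": 0.6},
    {"x": 11.9,"y": -5.9,"z": 0.6,"wx": 0,"wy": 0,"wz": -3.4,"fingers": 0.6},
    {"x": 11.9,"y": -5.9,"z": 0.6,"wx": 0,"wy": 0,"wz": -3.4,"fingers": 0.6},
    {"x": 11.9,"y": -5.9,"z": 0.6,"wx": 0,"wy": 0,"wz": -3.4,"fingers": 0.6},
    {"x": 11.9,"y": -5.9,"z": 0.6,"wx": 0,"wy": 0,"wz": -3.4,"fingers": 0.6},
    {"x": 11.9,"y": -5.9,"z": 0.6,"wx": 0,"wy": 0,"wz": -3.4,"fingers": 0.6},
    {"x": 11.9,"y": -5.9,"z": 0.6,"wx": 0,"wy": 0,"wz": -3.4,"fingers": 0.6},
    {"x": 11.9,"y": -5.9,"z": 0.6,"wx": 0,"wy": 0,"wz": -3.4,"fingers": 0.6},
  ],
)

```text
time_s: 1.2
ee_pos: [0.4678, -0.2957, 0.2143]
orientation: [0.955, 0.297, -0.0, -0.0]
force: [-0.7, 0.3, 0.6]
grip_width: 0.598
gripper_force: 0.0
```

```bash
python3 -c "
from h import *
rows((-22,100,180,1.4))"
```

```text
t 1.2 box xy [  16.3 -377.7] tip z 200.3 th 0.604 F [-0.7  0.3  0.6]
{'x': np.float64(10.23), 'y': np.float64(-12.27), 'z': np.float64(0.68), 'wx': np.float64(-0.01), 'wy': np.float64(0.0), 'wz': np.float64(-9.13)}
```

Call:
carry_out(
  targets=[
    {"x": 10.2,"y": -12.3,"z": 0.6,"wx": 0,"wy": 0,"wz": -9.1,"fingers": 0.6},
    {"x": 10.2,"y": -12.3,"z": 0.6,"wx": 0,"wy": 0,"wz": -9.1,"fingers": 0.6},
    {"x": 10.2,"y": -12.3,"z": 0.6,"wx": 0,"wy": 0,"wz": -9.1,"fingers": 0.6},
    {"x": 10.2,"y": -12.3,"z": 0.6,"wx": 0,"wy": 0,"wz": -9.1,"fingers": 0.6},
    {"x": 10.2,"y": -12.3,"z": 0.6,"wx": 0,"wy": 0,"wz": -9.1,"fingers": 0.6},
    {"x": 10.2,"y": -12.3,"z": 0.6,"wx": 0,"wy": 0,"wz": -9.1,"fingers": 0.6},
    {"x": 10.2,"y": -12.3,"z": 0.6,"wx": 0,"wy": 0,"wz": -9.1,"fingers": 0.6},
    {"x": 10.2,"y": -12.3,"z": 0.6,"wx": 0,"wy": 0,"wz": -9.1,"fingers": 0.6},
    {"x": 10.2,"y": -12.3,"z": 0.6,"wx": 0,"wy": 0,"wz": -9.1,"fingers": 0.6},
    {"x": 10.2,"y": -12.3,"z": 0.6,"wx": 0,"wy": 0,"wz": -9.1,"fingers": 0.6},
    {"x": 10.2,"y": -12.3,"z": 0.6,"wx": 0,"wy": 0,"wz": -9.1,"fingers": 0.6},
    {"x": 10.2,"y": -12.3,"z": 0.6,"wx": 0,"wy": 0,"wz": -9.1,"fingers": 0.6},
    {"x": 10.2,"y": -12.3,"z": 0.6,"wx": 0,"wy": 0,"wz": -9.1,"fingers": 0.6},
    {"x": 10.2,"y": -12.3,"z": 0.6,"wx": 0,"wy": 0,"wz": -9.1,"fingers": 0.6},
    {"x": 10.2,"y": -12.3,"z": 0.6,"wx": 0,"wy": 0,"wz": -9.1,"fingers": 0.6},
  ],
)

```text
time_s: 2.45
ee_pos: [0.5113, 0.1788, 0.1965]
orientation: [0.767, 0.642, -0.0, 0.0]
force: [0.2, -0.6, -0.1]
grip_width: 0.597
gripper_force: 0.0
```

```bash
python3 -c "
from h import *
rows((-22,97,120,1.4),(-22,97,58,1.4),(-22,85,58,1.4),(-22,72.5,58,1.4))"
```

```text
t 2.45 box xy [-21.5  97.2] tip z 182.5 th 1.393 F [ 0.2 -0.6 -0.1]
{'x': np.float64(-0.01), 'y': np.float64(-0.02), 'z': np.float64(2.08), 'wx': np.float64(-0.0), 'wy': np.float64(0.01), 'wz': np.float64(-0.07)}
{'x': np.float64(-0.0), 'y': np.float64(-0.02), 'z': np.float64(4.15), 'wx': np.float64(-0.0), 'wy': np.float64(0.01), 'wz': np.float64(-0.07)}
{'x': np.float64(-0.4), 'y': np.float64(-0.01), 'z': np.float64(4.15), 'wx': np.float64(-0.0), 'wy': np.float64(0.01), 'wz': np.float64(-0.07)}
{'x': np.float64(-0.82), 'y': np.float64(-0.01), 'z': np.float64(4.15), 'wx': np.float64(-0.0), 'wy': np.float64(0.01), 'wz': np.float64(-0.07)}
```

Call:
carry_out(
  targets=[
    {"x": 0,"y": 0,"z": 1.4,"wx": 0,"wy": 0,"wz": -0.07,"fingers": 0.6},
    {"x": 0,"y": 0,"z": 2.8,"wx": 0,"wy": 0,"wz": -0.07,"fingers": 0.6},
    {"x": 0,"y": 0,"z": 4.0,"wx": 0,"wy": 0,"wz": -0.07,"fingers": 0.6},
    {"x": 0,"y": 0,"z": 4.15,"wx": 0,"wy": 0,"wz": -0.07,"fingers": 0.6},
    {"x": -0.2,"y": 0,"z": 4.15,"wx": 0,"wy": 0,"wz": -0.07,"fingers": 0.6},
    {"x": -0.35,"y": 0,"z": 4.15,"wx": 0,"wy": 0,"wz": -0.07,"fingers": 0.6},
    {"x": -0.4,"y": 0,"z": 4.15,"wx": 0,"wy": 0,"wz": -0.07,"fingers": 0.6},
    {"x": -0.45,"y": 0,"z": 4.15,"wx": 0,"wy": 0,"wz": -0.07,"fingers": 0.6},
    {"x": -0.5,"y": 0,"z": 4.15,"wx": 0,"wy": 0,"wz": -0.07,"fingers": 0.6},
    {"x": -0.55,"y": 0,"z": 4.15,"wx": 0,"wy": 0,"wz": -0.07,"fingers": 0.6},
    {"x": -0.6,"y": 0,"z": 4.15,"wx": 0,"wy": 0,"wz": -0.07,"fingers": 0.6},
    {"x": -0.65,"y": 0,"z": 4.15,"wx": 0,"wy": 0,"wz": -0.07,"fingers": 0.6},
    {"x": -0.7,"y": 0,"z": 4.15,"wx": 0,"wy": 0,"wz": -0.07,"fingers": 0.6},
    {"x": -0.75,"y": 0,"z": 4.15,"wx": 0,"wy": 0,"wz": -0.07,"fingers": 0.6},
    {"x": -0.8,"y": 0,"z": 4.15,"wx": 0,"wy": 0,"wz": -0.07,"fingers": 0.6},
    {"x": -0.82,"y": 0,"z": 4.15,"wx": 0,"wy": 0,"wz": -0.07,"fingers": 0.6},
    {"x": -0.82,"y": 0,"z": 4.15,"wx": 0,"wy": 0,"wz": -0.07,"fingers": 0.6},
  ],
)

```text
time_s: 3.87
ee_pos: [0.5069, 0.1562, 0.0722]
orientation: [0.765, 0.644, 0.0, 0.0]
force: [-0.1, 1.2, 0.7]
grip_width: 0.601
gripper_force: 0.6
```

```bash
python3 - <<'E'
from h import *
rows()
s=cam('side');save(s,'s2.png')
b=s['image'][150:310,200:360,::-1]
cv2.imwrite('pics/s2.png',cv2.resize(b,None,fx=3.7,fy=3.7,interpolation=cv2.INTER_CUBIC))
E
```

```text
t 3.87 box xy [-22.   74.3] tip z 58.2 th 1.401 F [-0.1  1.2  0.7]
```

View pics/s2.png

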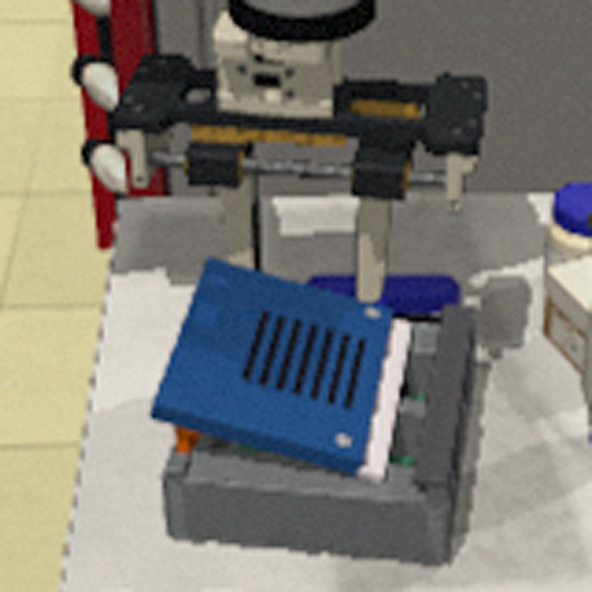

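The side view shows both fingers against the cover's left side, at about (240,250) and (370,295). The cover's edges now look parallel to the box. I'll push the last bit, retreat to the front and measure again.

Call:
carry_out(
  targets=[
    {"x": -0.04,"y": 0,"z": 0,"wx": 0,"wy": 0,"wz": 0,"fingers": 0.6},
    {"x": -0.07,"y": 0,"z": 0,"wx": 0,"wy": 0,"wz": 0,"fingers": 0.6},
    {"x": -0.07,"y": 0,"z": 0,"wx": 0,"wy": 0,"wz": 0,"fingers": 0.6},
    {"x": -0.07,"y": 0,"z": 0,"wx": 0,"wy": 0,"wz": 0,"fingers": 0.6},
    {"x": 0.3,"y": 0,"z": 0,"wx": 0,"wy": 0,"wz": 0,"fingers": 0.6},
    {"x": 0.7,"y": 0,"z": -0.2,"wx": 0,"wy": 0,"wz": 0,"fingers": 0.6},
    {"x": 0.7,"y": 0,"z": -1.5,"wx": 0,"wy": 0,"wz": 0,"fingers": 0.6},
    {"x": 0.7,"y": 0,"z": -2.8,"wx": 0,"wy": 0,"wz": 0,"fingers": 0.6},
    {"x": 0.7,"y": 0,"z": -4,"wx": 0,"wy": 0,"wz": 0,"fingers": 0.3},
    {"x": 0.7,"y": 0,"z": -4,"wx": 0,"wy": 0,"wz": 0,"fingers": 0.3},
  ],
)

```text
time_s: 4.75
ee_pos: [0.5146, 0.1793, 0.2016]
orientation: [0.764, 0.645, 0.006, 0.003]
force: [0.7, 0.3, 1.5]
grip_width: 0.501
gripper_force: 0.0
```

```bash
python3 -c "
from h import *
rows((-140,0,180,-.171))"
```

```text
t 4.75 box xy [-18.4  98.3] tip z 187.6 th 1.402 F [0.7 0.3 1.5]
{'x': np.float64(-3.27), 'y': np.float64(-4.06), 'z': np.float64(0.19), 'wx': np.float64(0.06), 'wy': np.float64(-0.15), 'wz': np.float64(18.02)}
```

Call:
carry_out(
  targets=[
    {"x": -1.6,"y": -2,"z": 0.1,"wx": 0,"wy": 0,"wz": 6,"fingers": 0.3},
    {"x": -3.3,"y": -4.1,"z": 0.1,"wx": 0,"wy": 0,"wz": 9,"fingers": 0.3},
    {"x": -3.3,"y": -4.1,"z": 0.1,"wx": 0,"wy": 0,"wz": 12,"fingers": 0.3},
    {"x": -3.3,"y": -4.1,"z": 0.1,"wx": 0,"wy": 0,"wz": 15,"fingers": 0.3},
    {"x": -3.3,"y": -4.1,"z": 0.1,"wx": 0,"wy": 0,"wz": 18,"fingers": 0.3},
    {"x": -3.3,"y": -4.1,"z": 0.1,"wx": 0,"wy": 0,"wz": 18,"fingers": 0.3},
    {"x": -3.3,"y": -4.1,"z": 0.1,"wx": 0,"wy": 0,"wz": 18,"fingers": 0.3},
    {"x": -3.3,"y": -4.1,"z": 0.1,"wx": 0,"wy": 0,"wz": 18,"fingers": 0.3},
    {"x": -3.3,"y": -4.1,"z": 0.1,"wx": 0,"wy": 0,"wz": 18,"fingers": 0.3},
    {"x": -3.3,"y": -4.1,"z": 0.1,"wx": 0,"wy": 0,"wz": 18,"fingers": 0.3},
    {"x": -3.3,"y": -4.1,"z": 0.1,"wx": 0,"wy": 0,"wz": 18,"fingers": 0.3},
    {"x": -3.3,"y": -4.1,"z": 0.1,"wx": 0,"wy": 0,"wz": 18,"fingers": 0.3},
    {"x": -3.3,"y": -4.1,"z": 0.1,"wx": 0,"wy": 0,"wz": 18,"fingers": 0.3},
    {"x": -3.3,"y": -4.1,"z": 0.1,"wx": 0,"wy": 0,"wz": 18,"fingers": 0.3},
    {"x": -3.3,"y": -4.1,"z": 0.1,"wx": 0,"wy": 0,"wz": 18,"fingers": 0.3},
  ],
)

```text
time_s: 6.0
ee_pos: [0.3725, 0.1008, 0.1894]
orientation: [0.997, -0.083, 0.0, -0.0]
force: [-0.9, 0.0, 0.8]
grip_width: 0.298
gripper_force: 0.0
```

```bash
python3 - <<'E'
from h import *
rows((-140,0,60,-.171),(-90,0,60,-.171))
t=cam('top');s=cam('side')
a=t['image'][195:325,250:390,::-1];b=s['image'][205:310,230:345,::-1]
A=cv2.resize(a,None,fx=4.5,fy=4.5,interpolation=cv2.INTER_CUBIC)
cv2.imwrite('pics/t3.png',A)
cv2.imwrite('pics/s3.png',cv2.resize(b,None,fx=5.5,fy=5.5,interpolation=cv2.INTER_CUBIC))
E
```

```text
t 6.0 box xy [-145.    -3.2] tip z 175.4 th -0.167 F [-0.9  0.   0.8]
{'x': np.float64(0.17), 'y': np.float64(-0.11), 'z': np.float64(3.85), 'wx': np.float64(-0.0), 'wy': np.float64(-0.0), 'wz': np.float64(0.05)}
{'x': np.float64(1.83), 'y': np.float64(-0.1), 'z': np.float64(3.85), 'wx': np.float64(-0.0), 'wy': np.float64(-0.0), 'wz': np.float64(0.05)}
```

View pics/t3.png

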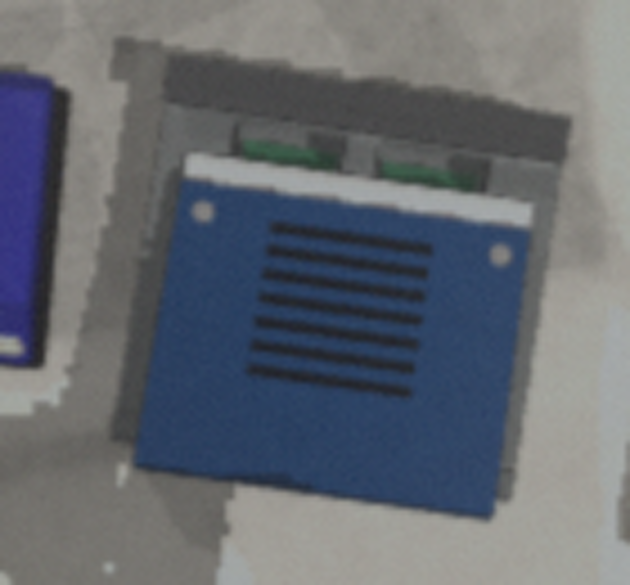

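The top view shows the tongue tip from crop (187,154) to (533,203) and the near corners at (135,467) and (492,518). The cover is now parallel to the lip. I'll compute the lateral offset.

```bash
python3 - <<'E'
from h import *
t=cam('top')
f=lambda p,z:w2b(onz(t,T(*p),z/1e3))
for n,p,z in(('tL',(187,154),52),('tR',(533,203),52),('eL',(135,467),86.5),('eR',(492,518),86.5),('lipNL',(163,103),60),('lipNR',(566,162),60),('lipBL',(164,55),60),('lipBR',(571,115),60),('FL',(113,440),51),('FR',(513,498),51),('slot1',(272,229),60),('slot1',(431,250),60),('sL',(202,211),64),('sR',(500,255),64)): print(n,f(p,z).round(1))
E
```

```text
tL [37.4 63.2]
tR [ 38.1 -66. ]
eL [-77.6  62. ]
eR [-76.9 -65.9]
lipNL [54.1 74.1]
lipNR [ 54.3 -75.4]
lipBL [71.7 76.4]
lipBR [ 71.7 -74.8]
FL [-70.9  74.4]
FR [-70.4 -74.3]
slot1 [14.2 27.6]
slot1 [ 15.1 -31.1]
sL [16.8 53.7]
sR [ 16.8 -56.2]
```

Call:
carry_out(
  targets=[
    {"x": 0,"y": -0.1,"z": 1.3,"wx": 0,"wy": 0,"wz": 0.05,"fingers": 0.3},
    {"x": 0,"y": -0.1,"z": 2.6,"wx": 0,"wy": 0,"wz": 0.05,"fingers": 0.3},
    {"x": 0,"y": -0.1,"z": 3.9,"wx": 0,"wy": 0,"wz": 0.05,"fingers": 0.3},
    {"x": 0.8,"y": -0.1,"z": 3.92,"wx": 0,"wy": 0,"wz": 0.05,"fingers": 0.3},
    {"x": 1.6,"y": -0.1,"z": 3.92,"wx": 0,"wy": 0,"wz": 0.05,"fingers": 0.3},
    {"x": 1.75,"y": -0.1,"z": 3.92,"wx": 0,"wy": 0,"wz": 0.05,"fingers": 0.3},
    {"x": 1.82,"y": -0.1,"z": 3.92,"wx": 0,"wy": 0,"wz": 0.05,"fingers": 0.3},
    {"x": 1.89,"y": -0.1,"z": 3.92,"wx": 0,"wy": 0,"wz": 0.05,"fingers": 0.3},
    {"x": 1.96,"y": -0.1,"z": 3.92,"wx": 0,"wy": 0,"wz": 0.05,"fingers": 0.3},
    {"x": 2.03,"y": -0.1,"z": 3.92,"wx": 0,"wy": 0,"wz": 0.05,"fingers": 0.3},
    {"x": 2.1,"y": -0.1,"z": 3.92,"wx": 0,"wy": 0,"wz": 0.05,"fingers": 0.3},
    {"x": 2.17,"y": -0.1,"z": 3.92,"wx": 0,"wy": 0,"wz": 0.05,"fingers": 0.3},
    {"x": 2.24,"y": -0.1,"z": 3.92,"wx": 0,"wy": 0,"wz": 0.05,"fingers": 0.3},
    {"x": 2.31,"y": -0.1,"z": 3.92,"wx": 0,"wy": 0,"wz": 0.05,"fingers": 0.3},
    {"x": 2.38,"y": -0.1,"z": 3.92,"wx": 0,"wy": 0,"wz": 0.05,"fingers": 0.3},
    {"x": 2.45,"y": -0.1,"z": 3.92,"wx": 0,"wy": 0,"wz": 0.05,"fingers": 0.3},
    {"x": 2.52,"y": -0.1,"z": 3.92,"wx": 0,"wy": 0,"wz": 0.05,"fingers": 0.3},
    {"x": 2.55,"y": -0.1,"z": 3.92,"wx": 0,"wy": 0,"wz": 0.05,"fingers": 0.3},
    {"x": 2.55,"y": -0.1,"z": 3.92,"wx": 0,"wy": 0,"wz": 0.05,"fingers": 0.3},
  ],
)

```text
time_s: 7.73
ee_pos: [0.4486, 0.0902, 0.0716]
orientation: [0.996, -0.087, 0.0, -0.0]
force: [-0.4, 0.8, -0.9]
grip_width: 0.299
gripper_force: 0.0
```

```bash
python3 - <<'E'
from h import *
rows((-65,0,58,-.171))
s=cam('side')
b=s['image'][205:310,230:345,::-1]
cv2.imwrite('pics/s4.png',cv2.resize(b,None,fx=5.5,fy=5.5,interpolation=cv2.INTER_CUBIC))
E
```

```text
t 7.73 box xy [-68.2  -0.7] tip z 57.6 th -0.175 F [-0.4  0.8 -0.9]
{'x': np.float64(0.11), 'y': np.float64(-0.02), 'z': np.float64(-0.01), 'wx': np.float64(-0.0), 'wy': np.float64(-0.0), 'wz': np.float64(-0.04)}
```

View pics/s4.png

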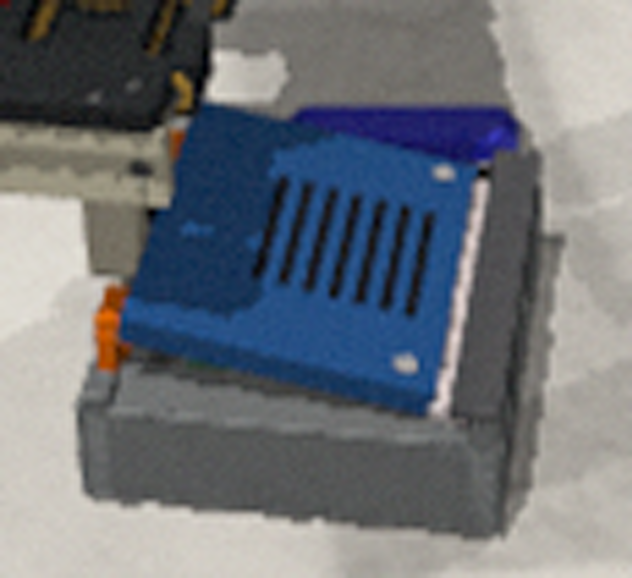

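The side view shows the tongue going under the lip along (450,400)–(480,190), and the near edge has slipped down on to the catch noses at (120,320). I'll keep pushing until there is resistance.

Call:
carry_out(
  targets=[
    {"x": 0.04,"y": 0,"z": 0,"wx": 0,"wy": 0,"wz": 0,"fingers": 0.3},
    {"x": 0.08,"y": 0,"z": 0,"wx": 0,"wy": 0,"wz": 0,"fingers": 0.3},
    {"x": 0.12,"y": 0,"z": 0,"wx": 0,"wy": 0,"wz": 0,"fingers": 0.3},
    {"x": 0.12,"y": 0,"z": 0,"wx": 0,"wy": 0,"wz": 0,"fingers": 0.3},
  ],
)

```text
time_s: 8.12
ee_pos: [0.4501, 0.0901, 0.0707]
orientation: [0.996, -0.087, -0.002, -0.0]
force: [-7.6, 3.3, 3.0]
grip_width: 0.302
gripper_force: 3.9
```

Call:
carry_out(
  targets=[
    {"x": 0.04,"y": 0,"z": 0,"wx": 0,"wy": 0,"wz": 0,"fingers": 0.3},
    {"x": 0.08,"y": 0,"z": 0,"wx": 0,"wy": 0,"wz": 0,"fingers": 0.3},
    {"x": 0.08,"y": 0,"z": 0,"wx": 0,"wy": 0,"wz": 0,"fingers": 0.3},
  ],
)

```text
time_s: 8.37
ee_pos: [0.4502, 0.0901, 0.0698]
orientation: [0.996, -0.087, -0.005, -0.0]
force: [-16.0, 4.2, 5.7]
grip_width: 0.3
gripper_force: 8.2
```

Force climbs to 16 N with no further travel, so the tongue is seated. I'll back off, lift and measure.

Call:
carry_out(
  targets=[
    {"x": -0.4,"y": 0,"z": 0,"wx": 0,"wy": 0,"wz": 0,"fingers": 0.3},
    {"x": -1.2,"y": 0,"z": 0,"wx": 0,"wy": 0,"wz": 0,"fingers": 0.3},
    {"x": -2.2,"y": 0,"z": -1,"wx": 0,"wy": 0,"wz": 0,"fingers": 0.3},
    {"x": -2.5,"y": 0,"z": -2.3,"wx": 0,"wy": 0,"wz": 0,"fingers": 0.3},
    {"x": -2.5,"y": 0,"z": -3.6,"wx": 0,"wy": 0,"wz": 0,"fingers": 0.3},
    {"x": -2.5,"y": 0,"z": -3.6,"wx": 0,"wy": 0,"wz": 0,"fingers": 0.3},
  ],
)

```text
time_s: 8.87
ee_pos: [0.3842, 0.103, 0.1878]
orientation: [0.996, -0.087, 0.006, -0.001]
force: [1.2, -0.4, 1.5]
grip_width: 0.3
gripper_force: 0.0
```

```bash
python3 - <<'E'
from h import *
rows()
t=cam('top')
a=t['image'][195:325,250:390,::-1]
cv2.imwrite('pics/t5.png',cv2.resize(a,None,fx=4.5,fy=4.5,interpolation=cv2.INTER_CUBIC))
E
```

```text
t 8.87 box xy [-133.9    0.9] tip z 173.8 th -0.174 F [ 1.2 -0.4  1.5]
```

View pics/t5.png

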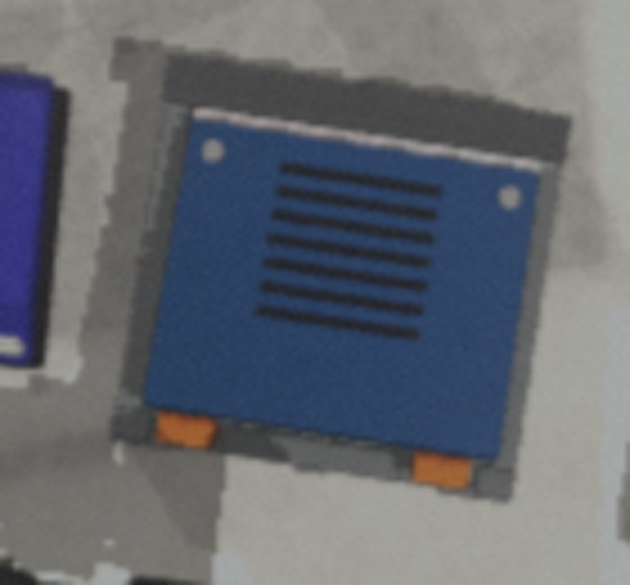

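The top view shows the tongue under the lip with only a thin strip visible at (365,138). The near edge, (145,403) to (500,460), lies just inside the orange catches at (186,430) and (443,470).

```bash
python3 - <<'E'
from h import *
t=cam('top')
im=t['image'].astype(int);hsv=cv2.cvtColor(t['image'],cv2.COLOR_RGB2HSV)
roi=np.zeros(im.shape[:2],bool);roi[195:325,250:390]=1
f=lambda p,z:w2b(onz(t,p,z/1e3))
org=((hsv[...,0]<20)&(hsv[...,1]>140)&(hsv[...,2]>80)&roi).astype(np.uint8)
n,l,st,ce=cv2.connectedComponentsWithStats(org)
for i in range(1,n):
    if st[i,4]>10: print('catch',st[i,4],f(ce[i],69).round(1))
blue=((hsv[...,0]>95)&(hsv[...,0]<115)&(hsv[...,1]>110)&roi).astype(np.uint8)
n,l,st,ce=cv2.connectedComponentsWithStats(blue);i=1+np.argmax(st[1:,4])
v,u=np.nonzero(l==i);q=np.array([f((a,b),70) for a,b in zip(u,v)])
# row-binned left/right edges in box frame, plane height by x: top z = 57+ (48-x)*tan10
def fz(a,b):
    z=65
    for _ in range(3): p=f((a,b),z); z=57+(60-p[0])*np.tan(np.radians(10))
    return p
q=np.array([fz(a,b) for a,b in zip(u,v)])
print('blue x',np.percentile(q[:,0],[1,99]).round(1))
for x0 in range(-50,45,15):
    w=q[abs(q[:,0]-x0)<6];a,b=np.percentile(w[:,1],[.7,99.3]);print(x0,a.round(1),b.round(1),'mid',((a+b)/2).round(2))
for n,p,z in(('sL',(212,150),65),('sR',(509,197),65),('slL',(282,168),66),('slR',(441,190),66),('eL',(145,403),77),('eR',(500,460),77)):print(n,f(T(*p),z).round(1))
# box sides: grey lip mask ends
g=((im.max(2)<85)&(hsv[...,1]<60)&roi).astype(np.uint8)
v,u=np.nonzero(g);k=np.array([f((a,b),60) for a,b in zip(u,v)]);m=(k[:,0]>57)&(k[:,0]<70)&(abs(k[:,1])<90)
for x0 in(58,62,66): w=k[abs(k[:,0]-x0)<2]; w=w[abs(w[:,1])<85];print('lip',x0,np.percentile(w[:,1],[.7,99.3]).round(1))
E
```

```text
catch 76 [-62.7  47.4]
catch 68 [-63.5 -45.9]
blue x [-54.6  47.6]
-50 -63.6 61.9 mid -0.84
-35 -63.9 61.9 mid -0.99
-20 -63.8 62.0 mid -0.91
-5 -64.1 61.8 mid -1.11
10 -64.1 61.8 mid -1.16
25 -64.3 61.6 mid -1.33
40 -64.7 61.4 mid -1.66
sL [39.3 53.3]
sR [ 38.2 -56.4]
slL [36.5 27. ]
slR [ 37.  -31.5]
eL [-54.9  62.7]
eR [-56.5 -66.2]
lip 58 [-72.4  73.5]
lip 62 [-71.9  74.2]
lip 66 [-72.3  73.1]
```

The box's own references (catches and lip) put its middle at y ≈ +0.7 in my frame, and the cover's middle is at about -1.4. So the cover sits about 2 mm to the right. I'll nudge it left from its right side while it is still tipped.

```bash
python3 -c "
from h import *
rows((-5,-100,150,1.398))"
```

```text
t 8.97 box xy [-1.357e+02  1.000e-01] tip z 168.0 th -0.174 F [1.2 0.4 0.5]
{'x': np.float64(4.37), 'y': np.float64(3.32), 'z': np.float64(0.62), 'wx': np.float64(0.04), 'wy': np.float64(-0.07), 'wz': np.float64(-18.02)}
```

Call:
carry_out(
  targets=[
    {"x": 1.0,"y": 0.8,"z": 0,"wx": 0,"wy": 0,"wz": -1.4,"fingers": 0.6},
    {"x": 2.0,"y": 1.6,"z": 0,"wx": 0,"wy": 0,"wz": -2.8,"fingers": 0.6},
    {"x": 3.0,"y": 2.4,"z": 0,"wx": 0,"wy": 0,"wz": -4.2,"fingers": 0.6},
    {"x": 4.4,"y": 3.3,"z": 0,"wx": 0,"wy": 0,"wz": -18,"fingers": 0.6},
    {"x": 4.4,"y": 3.3,"z": 0,"wx": 0,"wy": 0,"wz": -18,"fingers": 0.6},
    {"x": 4.4,"y": 3.3,"z": 0.6,"wx": 0,"wy": 0,"wz": -18,"fingers": 0.6},
    {"x": 4.4,"y": 3.3,"z": 0.6,"wx": 0,"wy": 0,"wz": -18,"fingers": 0.6},
    {"x": 4.4,"y": 3.3,"z": 0.6,"wx": 0,"wy": 0,"wz": -18,"fingers": 0.6},
    {"x": 4.4,"y": 3.3,"z": 0.6,"wx": 0,"wy": 0,"wz": -18,"fingers": 0.6},
    {"x": 4.4,"y": 3.3,"z": 0.6,"wx": 0,"wy": 0,"wz": -18,"fingers": 0.6},
    {"x": 4.4,"y": 3.3,"z": 0.6,"wx": 0,"wy": 0,"wz": -18,"fingers": 0.6},
    {"x": 4.4,"y": 3.3,"z": 0.6,"wx": 0,"wy": 0,"wz": -18,"fingers": 0.6},
    {"x": 4.4,"y": 3.3,"z": 0.6,"wx": 0,"wy": 0,"wz": -18,"fingers": 0.6},
    {"x": 4.4,"y": 3.3,"z": 0.6,"wx": 0,"wy": 0,"wz": -18,"fingers": 0.6},
    {"x": 4.4,"y": 3.3,"z": 0.6,"wx": 0,"wy": 0,"wz": -18,"fingers": 0.6},
    {"x": 4.4,"y": 3.3,"z": 0.6,"wx": 0,"wy": 0,"wz": -18,"fingers": 0.6},
  ],
)

```text
time_s: 10.3
ee_pos: [0.4928, -0.0182, 0.1605]
orientation: [0.767, 0.641, -0.001, -0.001]
force: [0.0, -0.4, 0.0]
grip_width: 0.599
gripper_force: 0.0
```

```bash
python3 -c "
from h import *
rows((-5,-95,58,1.398),(-5,-80,58,1.398),(-5,-73.2,58,1.398))"
```

```text
t 10.3 box xy [  -6.3 -100. ] tip z 146.5 th 1.393 F [ 0.  -0.4  0. ]
{'x': np.float64(0.17), 'y': np.float64(0.05), 'z': np.float64(2.95), 'wx': np.float64(-0.02), 'wy': np.float64(0.0), 'wz': np.float64(-0.06)}
{'x': np.float64(0.67), 'y': np.float64(0.04), 'z': np.float64(2.95), 'wx': np.float64(-0.02), 'wy': np.float64(0.0), 'wz': np.float64(-0.06)}
{'x': np.float64(0.89), 'y': np.float64(0.04), 'z': np.float64(2.95), 'wx': np.float64(-0.02), 'wy': np.float64(0.0), 'wz': np.float64(-0.06)}
```

Call:
carry_out(
  targets=[
    {"x": 0.1,"y": 0,"z": 1.3,"wx": 0,"wy": 0,"wz": -0.06,"fingers": 0.6},
    {"x": 0.1,"y": 0,"z": 2.5,"wx": 0,"wy": 0,"wz": -0.06,"fingers": 0.6},
    {"x": 0.1,"y": 0,"z": 2.95,"wx": 0,"wy": 0,"wz": -0.06,"fingers": 0.6},
    {"x": 0.3,"y": 0,"z": 2.95,"wx": 0,"wy": 0,"wz": -0.06,"fingers": 0.6},
    {"x": 0.5,"y": 0,"z": 2.95,"wx": 0,"wy": 0,"wz": -0.06,"fingers": 0.6},
    {"x": 0.65,"y": 0,"z": 2.95,"wx": 0,"wy": 0,"wz": -0.06,"fingers": 0.6},
    {"x": 0.73,"y": 0,"z": 2.95,"wx": 0,"wy": 0,"wz": -0.06,"fingers": 0.6},
    {"x": 0.77,"y": 0,"z": 2.95,"wx": 0,"wy": 0,"wz": -0.06,"fingers": 0.6},
    {"x": 0.81,"y": 0,"z": 2.95,"wx": 0,"wy": 0,"wz": -0.06,"fingers": 0.6},
    {"x": 0.85,"y": 0,"z": 2.95,"wx": 0,"wy": 0,"wz": -0.06,"fingers": 0.6},
    {"x": 0.89,"y": 0,"z": 2.95,"wx": 0,"wy": 0,"wz": -0.06,"fingers": 0.6},
    {"x": 0.89,"y": 0,"z": 2.95,"wx": 0,"wy": 0,"wz": -0.06,"fingers": 0.6},
    {"x": 0.89,"y": 0,"z": 2.95,"wx": 0,"wy": 0,"wz": -0.06,"fingers": 0.6},
    {"x": 0.89,"y": 0,"z": 2.95,"wx": 0,"wy": 0,"wz": -0.06,"fingers": 0.6},
  ],
)

```text
time_s: 11.47
ee_pos: [0.4989, 0.0073, 0.0742]
orientation: [0.764, 0.645, 0.0, 0.001]
force: [0.3, -5.6, 2.8]
grip_width: 0.598
gripper_force: 2.6
```

```bash
python3 -c "
from h import *
rows()"
```

```text
t 11.47 box xy [ -4.6 -73.9] tip z 60.2 th 1.401 F [ 0.3 -5.6  2.8]
```

Call:
carry_out(
  targets=[
    {"x": 0.02,"y": 0,"z": 0,"wx": 0,"wy": 0,"wz": 0,"fingers": 0.6},
    {"x": 0.04,"y": 0,"z": 0,"wx": 0,"wy": 0,"wz": 0,"fingers": 0.6},
    {"x": 0.04,"y": 0,"z": 0,"wx": 0,"wy": 0,"wz": 0,"fingers": 0.6},
    {"x": 0.04,"y": 0,"z": 0,"wx": 0,"wy": 0,"wz": 0,"fingers": 0.6},
  ],
)

```text
time_s: 11.8
ee_pos: [0.4991, 0.0085, 0.0741]
orientation: [0.765, 0.645, 0.0, 0.001]
force: [-0.3, -4.6, 3.5]
grip_width: 0.6
gripper_force: 2.5
```

Call:
carry_out(
  targets=[
    {"x": -0.3,"y": 0,"z": 0,"wx": 0,"wy": 0,"wz": 0,"fingers": 0.6},
    {"x": -0.9,"y": 0,"z": -0.2,"wx": 0,"wy": 0,"wz": 0,"fingers": 0.6},
    {"x": -1.0,"y": 0,"z": -1.5,"wx": 0,"wy": 0,"wz": 0,"fingers": 0.6},
    {"x": -1.0,"y": -0.5,"z": -2.8,"wx": 0,"wy": 0,"wz": 0,"fingers": 0.3},
    {"x": -1.0,"y": -1.5,"z": -4.1,"wx": 0,"wy": 0,"wz": 4,"fingers": 0.3},
    {"x": 0,"y": -2.5,"z": -4.1,"wx": 0,"wy": 0,"wz": 8,"fingers": 0.3},
    {"x": 1,"y": -4.4,"z": -4.1,"wx": 0,"wy": 0,"wz": 12,"fingers": 0.3},
    {"x": 2.4,"y": -4.4,"z": -4.1,"wx": 0,"wy": 0,"wz": 18,"fingers": 0.3},
    {"x": 2.4,"y": -4.4,"z": -4.1,"wx": 0,"wy": 0,"wz": 18,"fingers": 0.3},
    {"x": 2.4,"y": -4.4,"z": -4.1,"wx": 0,"wy": 0,"wz": 18,"fingers": 0.3},
    {"x": 2.4,"y": -4.4,"z": -4.1,"wx": 0,"wy": 0,"wz": 18,"fingers": 0.3},
    {"x": 2.4,"y": -4.4,"z": -4.1,"wx": 0,"wy": 0,"wz": 18,"fingers": 0.3},
    {"x": 2.4,"y": -4.4,"z": -4.1,"wx": 0,"wy": 0,"wz": 18,"fingers": 0.3},
    {"x": 2.4,"y": -4.4,"z": -4.1,"wx": 0,"wy": 0,"wz": 18,"fingers": 0.3},
    {"x": 2.4,"y": -4.4,"z": -4.1,"wx": 0,"wy": 0,"wz": 18,"fingers": 0.3},
    {"x": 2.4,"y": -4.4,"z": -4.1,"wx": 0,"wy": 0,"wz": 18,"fingers": 0.3},
  ],
)

```text
time_s: 13.13
ee_pos: [0.3797, 0.1024, 0.1958]
orientation: [0.999, -0.033, -0.0, -0.0]
force: [0.3, -0.1, -0.7]
grip_width: 0.301
gripper_force: 0.0
```

```bash
cat > m.py <<'E'
from h import *
def measure(tilt):
    t=cam('top')
    hsv=cv2.cvtColor(t['image'],cv2.COLOR_RGB2HSV);roi=np.zeros(hsv.shape[:2],bool);roi[195:325,250:390]=1
    f=lambda p,z:w2b(onz(t,p,z/1e3))
    org=((hsv[...,0]<20)&(hsv[...,1]>140)&(hsv[...,2]>80)&roi).astype(np.uint8)
    n,l,st,ce=cv2.connectedComponentsWithStats(org)
    for i in range(1,n):
        if st[i,4]>10: print('catch',st[i,4],f(ce[i],69).round(1))
    blue=((hsv[...,0]>95)&(hsv[...,0]<115)&(hsv[...,1]>110)&roi).astype(np.uint8)
    n,l,st,ce=cv2.connectedComponentsWithStats(blue);i=1+np.argmax(st[1:,4])
    v,u=np.nonzero(l==i)
    def fz(a,b):
        z=65
        for _ in range(3): p=f((a,b),z); z=57+(60-p[0])*np.tan(np.radians(tilt))
        return p
    q=np.array([fz(a,b) for a,b in zip(u,v)])
    print('blue x',np.percentile(q[:,0],[1,99]).round(1))
    for x0 in range(-50,45,15):
        w=q[abs(q[:,0]-x0)<6];a,b=np.percentile(w[:,1],[.7,99.3]);print(x0,a.round(1),b.round(1),'mid',((a+b)/2).round(2))
    return t
E
python3 - <<'E'
from m import *
rows((-90,0.7,58,-.173),(-50,.7,110,-.173))
measure(10)
E
```

```text
t 13.13 box xy [-138.3   -0.4] tip z 181.8 th -0.066 F [ 0.3 -0.1 -0.7]
{'x': np.float64(1.61), 'y': np.float64(0.13), 'z': np.float64(4.13), 'wx': np.float64(-0.01), 'wy': np.float64(0.01), 'wz': np.float64(1.23)}
{'x': np.float64(2.93), 'y': np.float64(0.27), 'z': np.float64(2.39), 'wx': np.float64(-0.01), 'wy': np.float64(0.01), 'wz': np.float64(1.23)}
catch 71 [-63.  48.]
catch 68 [-63.8 -45.7]
blue x [-54.7  47.6]
-50 -60.2 65.4 mid 2.6
-35 -60.2 65.1 mid 2.44
-20 -60.6 65.2 mid 2.31
-5 -60.6 65.1 mid 2.26
10 -60.9 65.0 mid 2.08
25 -61.0 64.9 mid 1.92
40 -61.2 64.9 mid 1.85
```

The cover's middle is now within about 1 mm of the box's middle, and its x position is unchanged, so the tongue is still home. Now I'll press.

Call:
carry_out(
  targets=[
    {"x": 1.0,"y": 0.1,"z": 0.5,"wx": 0,"wy": 0,"wz": 1.23,"fingers": 0.3},
    {"x": 2.0,"y": 0.2,"z": 1,"wx": 0,"wy": 0,"wz": 1.23,"fingers": 0.3},
    {"x": 3.03,"y": 0.27,"z": 2.2,"wx": 0,"wy": 0,"wz": 1.23,"fingers": 0.3},
    {"x": 3.03,"y": 0.27,"z": 2.8,"wx": 0,"wy": 0,"wz": 1.23,"fingers": 0.3},
    {"x": 3.03,"y": 0.27,"z": 3.2,"wx": 0,"wy": 0,"wz": 1.23,"fingers": 0.3},
    {"x": 3.03,"y": 0.27,"z": 3.2,"wx": 0,"wy": 0,"wz": 1.23,"fingers": 0.3},
  ],
)

```text
time_s: 13.68
ee_pos: [0.4673, 0.0886, 0.0964]
orientation: [0.997, -0.083, -0.004, 0.0]
force: [-0.5, -0.1, -0.3]
grip_width: 0.298
gripper_force: 0.0
```

```bash
python3 -c "
from h import *
rows((-47,.7,56,-.173))"
```

```text
t 13.68 box xy [-49.6   0.8] tip z 82.4 th -0.166 F [-0.5 -0.1 -0.3]
{'x': np.float64(0.09), 'y': np.float64(0.0), 'z': np.float64(0.88), 'wx': np.float64(0.02), 'wy': np.float64(0.08), 'wz': np.float64(0.08)}
```

Call:
carry_out(
  targets=[
    {"x": 0,"y": 0,"z": 0.1,"wx": 0,"wy": 0,"wz": 0,"fingers": 0.3},
    {"x": 0,"y": 0,"z": 0.2,"wx": 0,"wy": 0,"wz": 0,"fingers": 0.3},
    {"x": 0,"y": 0,"z": 0.27,"wx": 0,"wy": 0,"wz": 0,"fingers": 0.3},
    {"x": 0,"y": 0,"z": 0.34,"wx": 0,"wy": 0,"wz": 0,"fingers": 0.3},
    {"x": 0,"y": 0,"z": 0.4,"wx": 0,"wy": 0,"wz": 0,"fingers": 0.3},
    {"x": 0,"y": 0,"z": 0.46,"wx": 0,"wy": 0,"wz": 0,"fingers": 0.3},
    {"x": 0,"y": 0,"z": 0.52,"wx": 0,"wy": 0,"wz": 0,"fingers": 0.3},
    {"x": 0,"y": 0,"z": 0.58,"wx": 0,"wy": 0,"wz": 0,"fingers": 0.3},
    {"x": 0,"y": 0,"z": 0.58,"wx": 0,"wy": 0,"wz": 0,"fingers": 0.3},
  ],
)

```text
time_s: 14.43
ee_pos: [0.4705, 0.0891, 0.0829]
orientation: [0.997, -0.083, 0.0, -0.0]
force: [0.1, 0.3, 1.4]
grip_width: 0.298
gripper_force: 0.7
```

Call:
carry_out(
  targets=[
    {"x": 0,"y": 0,"z": 0.06,"wx": 0,"wy": 0,"wz": 0,"fingers": 0.3},
    {"x": 0,"y": 0,"z": 0.12,"wx": 0,"wy": 0,"wz": 0,"fingers": 0.3},
    {"x": 0,"y": 0,"z": 0.18,"wx": 0,"wy": 0,"wz": 0,"fingers": 0.3},
    {"x": 0,"y": 0,"z": 0.18,"wx": 0,"wy": 0,"wz": 0,"fingers": 0.3},
  ],
)

```text
time_s: 14.77
ee_pos: [0.4702, 0.089, 0.0768]
orientation: [0.996, -0.084, -0.0, -0.0]
force: [-0.9, 1.4, -0.0]
grip_width: 0.298
gripper_force: 0.2
```

Call:
carry_out(
  targets=[
    {"x": 0,"y": 0,"z": 0.05,"wx": 0,"wy": 0,"wz": 0,"fingers": 0.3},
    {"x": 0,"y": 0,"z": 0.1,"wx": 0,"wy": 0,"wz": 0,"fingers": 0.3},
    {"x": 0,"y": 0,"z": 0.15,"wx": 0,"wy": 0,"wz": 0,"fingers": 0.3},
    {"x": 0,"y": 0,"z": 0.15,"wx": 0,"wy": 0,"wz": 0,"fingers": 0.3},
  ],
)

```text
time_s: 15.1
ee_pos: [0.47, 0.0888, 0.0721]
orientation: [0.996, -0.084, -0.0, 0.0]
force: [-0.6, 0.4, 0.2]
grip_width: 0.301
gripper_force: 0.0
```

Call:
carry_out(
  targets=[
    {"x": 0,"y": 0,"z": 0.04,"wx": 0,"wy": 0,"wz": 0,"fingers": 0.3},
    {"x": 0,"y": 0,"z": 0.08,"wx": 0,"wy": 0,"wz": 0,"fingers": 0.3},
    {"x": 0,"y": 0,"z": 0.08,"wx": 0,"wy": 0,"wz": 0,"fingers": 0.3},
  ],
)

```text
time_s: 15.35
ee_pos: [0.4704, 0.0889, 0.0712]
orientation: [0.997, -0.084, -0.0, 0.0]
force: [-5.9, -0.9, 10.3]
grip_width: 0.302
gripper_force: 5.5
```

Call:
carry_out(
  targets=[
    {"x": 0,"y": 0,"z": 0.05,"wx": 0,"wy": 0,"wz": 0,"fingers": 0.3},
    {"x": 0,"y": 0,"z": 0.1,"wx": 0,"wy": 0,"wz": 0,"fingers": 0.3},
    {"x": 0,"y": 0,"z": 0.1,"wx": 0,"wy": 0,"wz": 0,"fingers": 0.3},
  ],
)

```text
time_s: 15.6
ee_pos: [0.4706, 0.0889, 0.0711]
orientation: [0.997, -0.083, -0.0, 0.0]
force: [-21.2, -1.8, 41.4]
grip_width: 0.299
gripper_force: 20.5
```

It has bottomed out at a tip height of 57 mm, which is the closed height. I'll retreat straight up, then back, and look.

Call:
carry_out(
  targets=[
    {"x": 0,"y": 0,"z": -0.3,"wx": 0,"wy": 0,"wz": 0,"fingers": 0.3},
    {"x": 0,"y": 0,"z": -1.3,"wx": 0,"wy": 0,"wz": 0,"fingers": 0.3},
    {"x": 0,"y": 0,"z": -2.6,"wx": 0,"wy": 0,"wz": 0,"fingers": 0.3},
    {"x": -1.2,"y": 0,"z": -3.6,"wx": 0,"wy": 0,"wz": 0,"fingers": 0.3},
    {"x": -2.5,"y": 0,"z": -4,"wx": 0,"wy": 0,"wz": 0,"fingers": 0.3},
    {"x": -3,"y": 0,"z": -4,"wx": 0,"wy": 0,"wz": 0,"fingers": 0.3},
    {"x": -3,"y": 0,"z": -4,"wx": 0,"wy": 0,"wz": 0,"fingers": 0.3},
  ],
)

```text
time_s: 16.18
ee_pos: [0.38, 0.1046, 0.1888]
orientation: [0.997, -0.083, 0.001, -0.0]
force: [-0.6, -0.8, -0.8]
grip_width: 0.304
gripper_force: 0.0
```

```bash
python3 - <<'E'
from m import *
rows()
t=measure(0);s=cam('side')
b=np.hstack([cv2.resize(s['image'][205:310,230:345,::-1],(400,365),interpolation=cv2.INTER_CUBIC),cv2.resize(t['image'][195:325,250:390,::-1],(393,365),interpolation=cv2.INTER_CUBIC)])
cv2.imwrite('pics/e.png',b)
E
```

```text
t 16.18 box xy [-138.3    1.8] tip z 174.8 th -0.166 F [-0.6 -0.8 -0.8]
catch 88 [-61.5  47.4]
catch 79 [-62.5 -45.7]
blue x [-56.1  46.7]
-50 -60.2 65.6 mid 2.7
-35 -60.3 65.6 mid 2.67
-20 -60.4 65.7 mid 2.63
-5 -60.9 65.5 mid 2.27
10 -60.8 65.0 mid 2.09
25 -61.0 65.0 mid 1.97
40 -61.1 64.6 mid 1.79
```

View pics/e.png

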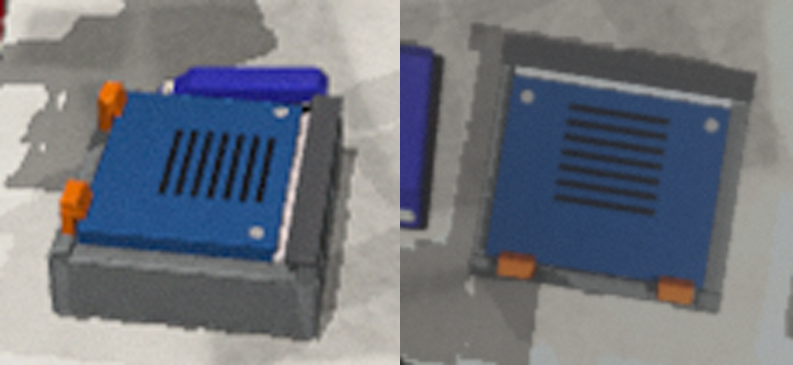

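The side view shows the cover lying flat with both orange catches, at (110,100) and (75,200), hooked over its edge. The top view shows even margins at the sides and the tongue under the lip. The robot is clear.

```bash
python3 -c "
from bench import job_done
print(job_done())"
```

```text
the job is handed in; nothing more can be done
None
```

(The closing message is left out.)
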